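# Rack the film rolls in reverse order

### The job

Move the four film rolls from the wooden rack to the black rack in reverse order: the roll nearest the wooden rack's blue end goes into the well farthest from the black rack's blue end, the next one into the well beside it, and so on, until the roll that was farthest from the wooden rack's blue end stands right next to the black rack's blue end. Stand each roll upright on the floor of its own well, and never let one tip over.

Things in the scene. Friction and masses are not known exactly. Their poses are not given: they have to be found in the camera images.
- rack_wood: Wooden rack the rolls start in, fixed. Origin: centre of its underside, on the counter. Four wells in a row, centres at y = 75, 25, -25, -75 mm, x = 0; each 38 x 38 mm inside, floor 4 mm, wall tops 22 mm high. Outside 50 (x) x 212 (y) mm; a blue block 22 mm high marks the +y end (y 106 to 128). Ledge with tabs on +x side, 12 mm high (x 25 to 49). +y points roughly to the robot's left (yaw within 26 deg).
- rack_black: Black plastic rack with pale grey well floors, the rolls go to it, empty at first, fixed. Origin: centre of its underside, on the counter. Wells as in the wooden rack: centres at y = 75, 25, -25, -75 mm, x = 0, each 38 x 38 mm, floor 4 mm, wall tops 22 mm high; blue block at the +y end (y 106 to 128 mm); no ledge or tabs. +y roughly to the robot's left (yaw within 26 deg). The racks stand side by side, either one on the left.
- roll_red: Roll of film with red paper and a red upper flange, a white band round its middle: upright cylinder 26 mm in diameter, 63 mm high, 25 to 50 g, loose, standing upright in one of the wooden rack's wells. Origin: centre of its underside (4 mm above the counter at the start); z along its axis, up.
- roll_yellow: Roll of film with yellow paper and a yellow upper flange, a white band round its middle: upright cylinder 26 mm in diameter, 63 mm high, 25 to 50 g, loose, standing upright in one of the wooden rack's wells. Origin: centre of its underside (4 mm above the counter at the start); z along its axis, up.
- roll_green: Roll of film with green paper and a green upper flange, a white band round its middle: upright cylinder 26 mm in diameter, 63 mm high, 25 to 50 g, loose, standing upright in one of the wooden rack's wells. Origin: centre of its underside (4 mm above the counter at the start); z along its axis, up.
- roll_violet: Roll of film with violet paper and a violet upper flange, a white band round its middle: upright cylinder 26 mm in diameter, 63 mm high, 25 to 50 g, loose, standing upright in one of the wooden rack's wells. Origin: centre of its underside (4 mm above the counter at the start); z along its axis, up.
- tab_red: Small flat red tab, 18 x 28 x 4 mm, fixed on the wooden rack's ledge beside the well in which the red roll starts, so that it still shows that place afterwards. Origin: centre of its underside, 12 mm above the counter, at the same y in the wooden rack's frame as the red roll's well, x = 37 mm.
- tab_yellow: Small flat yellow tab, 18 x 28 x 4 mm, fixed on the wooden rack's ledge beside the well in which the yellow roll starts, so that it still shows that place afterwards. Origin: centre of its underside, 12 mm above the counter, at the same y in the wooden rack's frame as the yellow roll's well, x = 37 mm.
- tab_green: Small flat green tab, 18 x 28 x 4 mm, fixed on the wooden rack's ledge beside the well in which the green roll starts, so that it still shows that place afterwards. Origin: centre of its underside, 12 mm above the counter, at the same y in the wooden rack's frame as the green roll's well, x = 37 mm.
- tab_violet: Small flat violet tab, 18 x 28 x 4 mm, fixed on the wooden rack's ledge beside the well in which the violet roll starts, so that it still shows that place afterwards. Origin: centre of its underside, 12 mm above the counter, at the same y in the wooden rack's frame as the violet roll's well, x = 37 mm.
Not all that is in view belongs to the job. What is shaped like the rack_black but green is not meant.

How it is judged (in metres and radians):
At the end, for the whole second after the job is handed in: Each roll stands in the black rack's well that mirrors its starting well in the wooden rack (see its tab), within 10 mm of the well's centre along the rack's x and y, underside less than 8 mm above the counter, within 0.12 rad of upright, released and at rest (((y of tab_red in the frame of rack_wood between 0.06 and 0.09 m and y of roll_red in the frame of rack_black between -0.085 and -0.065 m) or (y of tab_red in the frame of rack_wood between 0.01 and 0.04 m and y of roll_red in the frame of rack_black between -0.035 and -0.015 m) or (y of tab_red in the frame of rack_wood between -0.04 and -0.01 m and y of roll_red in the frame of rack_black between 0.015 and 0.035 m) or (y of tab_red in the frame of rack_wood between -0.09 and -0.06 m and y of roll_red in the frame of rack_black between 0.065 and 0.085 m)) and x of roll_red in the frame of rack_black between -0.01 and 0.01 m and z of each of roll_red, roll_yellow, roll_green, roll_violet in the frame of rack_black below 0.008 m and angle between each of roll_red, roll_yellow, roll_green, roll_violet's own z axis and vertical below 0.12 rad and linear speed of each of roll_red, roll_yellow, roll_green, roll_violet below 0.02 m/s and angular speed of each of roll_red, roll_yellow, roll_green, roll_violet below 0.2 rad/s and ((y of tab_yellow in the frame of rack_wood between 0.06 and 0.09 m and y of roll_yellow in the frame of rack_black between -0.085 and -0.065 m) or (y of tab_yellow in the frame of rack_wood between 0.01 and 0.04 m and y of roll_yellow in the frame of rack_black between -0.035 and -0.015 m) or (y of tab_yellow in the frame of rack_wood between -0.04 and -0.01 m and y of roll_yellow in the frame of rack_black between 0.015 and 0.035 m) or (y of tab_yellow in the frame of rack_wood between -0.09 and -0.06 m and y of roll_yellow in the frame of rack_black between 0.065 and 0.085 m)) and x of roll_yellow in the frame of rack_black between -0.01 and 0.01 m and ((y of tab_green in the frame of rack_wood between 0.06 and 0.09 m and y of roll_green in the frame of rack_black between -0.085 and -0.065 m) or (y of tab_green in the frame of rack_wood between 0.01 and 0.04 m and y of roll_green in the frame of rack_black between -0.035 and -0.015 m) or (y of tab_green in the frame of rack_wood between -0.04 and -0.01 m and y of roll_green in the frame of rack_black between 0.015 and 0.035 m) or (y of tab_green in the frame of rack_wood between -0.09 and -0.06 m and y of roll_green in the frame of rack_black between 0.065 and 0.085 m)) and x of roll_green in the frame of rack_black between -0.01 and 0.01 m and ((y of tab_violet in the frame of rack_wood between 0.06 and 0.09 m and y of roll_violet in the frame of rack_black between -0.085 and -0.065 m) or (y of tab_violet in the frame of rack_wood between 0.01 and 0.04 m and y of roll_violet in the frame of rack_black between -0.035 and -0.015 m) or (y of tab_violet in the frame of rack_wood between -0.04 and -0.01 m and y of roll_violet in the frame of rack_black between 0.015 and 0.035 m) or (y of tab_violet in the frame of rack_wood between -0.09 and -0.06 m and y of roll_violet in the frame of rack_black between 0.065 and 0.085 m)) and x of roll_violet in the frame of rack_black between -0.01 and 0.01 m); the robot touches nothing.
It fails at once if a roll tipped over (more than 0.7 rad from upright) (angle between any of roll_red, roll_yellow, roll_green, roll_violet's own z axis and vertical above 0.7 rad).
It also fails if it takes over 99 s, if anything falls off the work surface, if the arm or the gripper's body presses on something with over 40 N, if the wrist force passes 120 N, or if a joint passes its speed limit or range.

### The arm

A 6-joint arm with a two-finger parallel gripper is mounted at the origin on the work surface. World frame = base frame: x ahead of the robot, y to its left, z up, the work surface at z = 0. Lengths are in m, angles in degrees, forces in N, time in s.
With the tool pointing down it reaches from about 0.35 to 0.875 m from the base axis. Payload 4.2 kg.
Tool frame: the origin (TCP) lies between the finger pads; the fingertips stand 8 mm ahead of it and the grasp point (between the pads) lies 11 mm behind it; x points along the fingers, y is the direction in which the jaws open and shut, and the axes are right-handed (so a half turn about x gives the same grasp; the last joint's range is limited). The gripper opens to 87 mm and grips with 3 to 60 N. Pads are 19 mm wide; open, the fingers measure 117 mm over their backs; the gripper's body (75 mm by 190 mm) begins 51 mm behind the grasp point.
Start: joints at [81.051, 22.042, 0.453, 0, -68.411, -14.817], TCP at [0.252, 0.572, 0.231] pointing down, gripper open.
Joint ranges: [-179.83, 179.83], [-69.29, 118.12], [-61.27, 80.66], [-181.25, 117.63], [-171.15, -9.14], [-177.46, 177.46]. Speed limits (degrees/s): [159.86, 159.86, 180, 180, 180, 180].

### API

Orientations are given as a 3x3 rotation matrix whose columns are the frame's x, y, z axes.
In Python, from station import r gives the robot as it stands. The module is installed in compiled form; this text tells all that it offers.
- The arm moves only by the tool move_arm, never from a script. Its argument "increments" is one flat list of numbers, 7 for each row, row after row: the turn, a rotation vector about the tool's x, y, z in degrees, then the shift along the tool's x, y, z in m, then the finger opening in m, from 0 to 0.087. A call has 1 to 12 rows; each row is the pose to reach, as a shift and turn from the pose commanded when the call began, along the tool's axes at that moment; what a row does not reach only later rows make up. A row lasts 1/12 s, in which the tool goes at most 41.7 mm and 7.16 degrees, less where a joint would pass 70% of its speed; a pose out of reach is approached as far as the arm can. A call with a gripper value outside its range is refused whole. The fingers move at their own pace and stop on an object; the grip force is fixed at half the most. Time passes only in rows, so rows that repeat a pose let the fingers close. It gives the time, the measured TCP pose, the force and the opening at its end, in the units of the state.
- r.sense(): the state, without advancing time (a new reading comes with each control period).
- r.capture(name): name is "scene" or "top" or "wrist"; returns the picture (384x512x3 uint8, red, green, blue); there is no depth.
- r.calibration(name): a dict with "fx", "fy", "cx", "cy" (pixels), "rvec" (rotation vector, rad) and "tvec" (3), from world to camera coordinates, as OpenCV has them; the wrist camera has in their place "tool_from_camera" (4x4, takes a point from camera to tool coordinates, whose origin is the TCP and whose axes are the tool frame's). Camera axes: x right, y down, z forward; pixel columns grow to the right and rows downward; lengths in m; the calibration is good to about 2 mm. A picture is of the moment at which its call begins: read the wrist's pose just before it. calibration takes no time and is no camera call.
- r.finish_job(): hands the job in, once; it reports no verdict.
The state is a dict: "time_s": time; "joints": joint angles; "joint_velocities": joint speeds; "effort": joint torques, N m; "tcp_pos": TCP position; "ee_rot": TCP orientation; "wrist_force": force on the tool from outside, world axes, zero at the start; "moment": the same for the moment, N m; "gripper_width": opening from 0.0 (shut) to 1.0 (fully open).
Only numpy, scipy, OpenCV 4.12 (cv2) and the standard library are available. Lean on these libraries where they do the work, as an engineer would, in place of code of your own. Each camera call takes 0.05 s, during which the arm holds its last target.

## Working session

There is one attempt and no reset: what is moved stays moved. The work goes in short steps, Python scripts to look and compute and a tool call to move; the robot and the scene stay as the last step left them, time stands still between calls to the robot, and variables do not carry over. Pictures are saved under pics/ and viewed, and the job is handed in when it is done.

Besides the shell and the picture viewer there is one more tool, called as name(argument=value, ...), one argument or row to a line, values as JSON. move_arm: Moves the arm, as the interface text tells. Its arguments: {"type":"object","properties":{"increments":{"type":"array","items":{"type":"number"}}},"required":["increments"]}

```bash
mkdir -p pics; python3 - <<'E'
from station import r
import cv2
s=r.sense();print(s)
for n in("scene","top","wrist"):
    cv2.imwrite(f"pics/{n}0.png",r.capture(n)[:,:,::-1]);print(n,r.calibration(n))
E
```

```text
{'time_s': 0.0, 'joints': array([ 8.10508863e+01,  2.20904223e+01,  3.78597590e-01, -2.89662798e-02,
       -6.84104333e+01, -1.48159081e+01]), 'joint_velocities': array([ 0.08044239, -0.07960812, -0.0635817 ,  0.0878591 , -0.02632553,
        0.05208539]), 'effort': array([ 4.54885640e-04, -3.90663671e+01,  1.87404585e+01,  4.21973571e+00,
        1.09541687e-02, -1.95192233e-04]), 'tcp_pos': array([0.25161835, 0.57146626, 0.22945514]), 'ee_rot': array([[-7.96288043e-04, -4.03156483e-01, -9.15130710e-01],
       [-2.03465926e-03, -9.15128452e-01,  4.03157259e-01],
       [-9.99997613e-01,  2.18300848e-03, -9.15802270e-05]]), 'wrist_force': array([ 0.30727106, -0.70717009,  0.06664063]), 'moment': array([-0.02845149,  0.01747811, -0.03591343]), 'gripper_width': 0.9980408632420525}
scene {'fx': 348.8755081778977, 'fy': 348.8755081778977, 'cx': 257.95900315206507, 'cy': 194.45641752773633, 'rvec': array([ 2.30466908,  0.84530514, -0.33597512]), 'tvec': array([-0.39070835, -0.21148252,  1.02430653])}
top {'fx': 469.11251183801335, 'fy': 469.11251183801335, 'cx': 259.0205890305534, 'cy': 190.64568774231384, 'rvec': array([ 2.10244473, -2.1601539 ,  0.1826051 ]), 'tvec': array([0.02324759, 0.494281  , 1.09324609])}
wrist {'fx': 299.63819427916343, 'fy': 299.63819427916343, 'cx': 254.82873356195242, 'cy': 193.81565995743438, 'tool_from_camera': array([[ 2.93675566e-04, -2.95674483e-01,  9.55288707e-01,
        -1.54012349e-01],
       [ 9.99999662e-01, -6.46566767e-04, -5.07541602e-04,
         6.52962721e-06],
       [ 7.67725031e-04,  9.55288534e-01,  2.95674193e-01,
        -8.13337289e-02],
       [ 0.00000000e+00,  0.00000000e+00,  0.00000000e+00,
         1.00000000e+00]])}
```

View pics/top0.png

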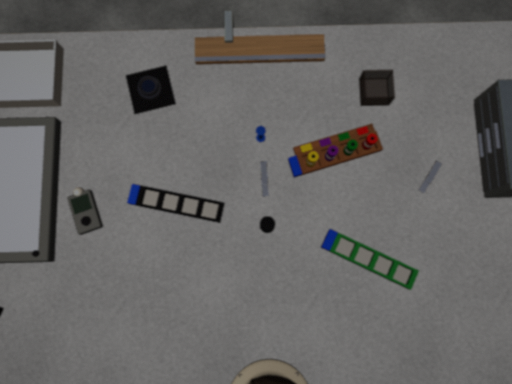

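View pics/scene0.png

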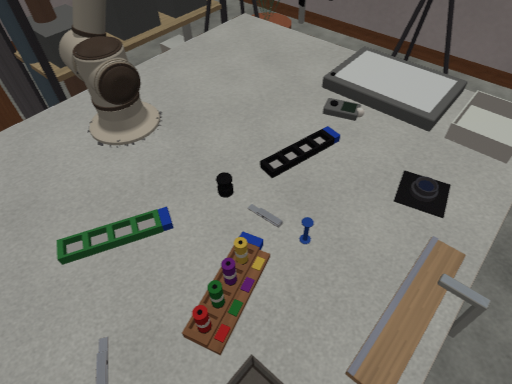

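View pics/wrist0.png

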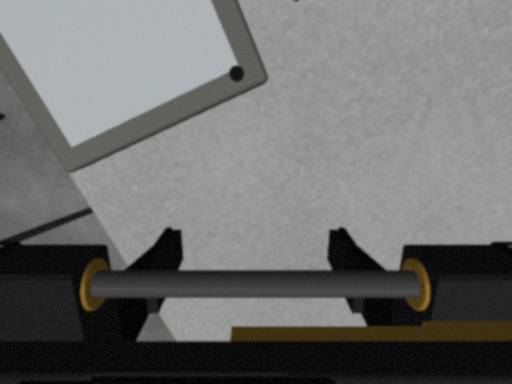

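The top view shows the wooden rack at about (337,150), with its blue end on the left at (295,166). The roll order from the blue end is yellow, violet, green, red. The black rack is at about (178,203), with its blue end on the left at (134,194). The green rack at (370,258) is a decoy.

```bash
cat > h.py <<'E'
import numpy as np,cv2
from scipy.spatial.transform import Rotation as R
from station import r
def cam(n,s=None):
    c=r.calibration(n);K=np.array([[c['fx'],0,c['cx']],[0,c['fy'],c['cy']],[0,0,1.]])
    if n=='wrist':
        T=c['tool_from_camera'];s=s or r.sense();Rw=s['ee_rot']@T[:3,:3];o=s['tcp_pos']+s['ee_rot']@T[:3,3]
    else:
        Rc=cv2.Rodrigues(c['rvec'])[0];Rw=Rc.T;o=-Rc.T@c['tvec']
    return K,Rw,o
def ray(C,px,z):
    K,Rw,o=C;px=np.atleast_2d(px).astype(float)
    d=np.c_[px,np.ones(len(px))]@np.linalg.inv(K).T@Rw.T
    return o+d*((z-o[2])/d[:,2:])
def proj(C,P):
    K,Rw,o=C;q=(np.atleast_2d(P)-o)@Rw@K.T;return q[:,:2]/q[:,2:]
def comps(m,lo):
    n,l,st,c=cv2.connectedComponentsWithStats(m.astype(np.uint8))
    return [(c[i],st[i],l==i) for i in range(1,n) if st[i,4]>=lo]
def hsv(im): return cv2.cvtColor(im,cv2.COLOR_RGB2HSV)
E
python3 - <<'E'
from h import *
C=cam('top');print(C[2])
im=cv2.imread('pics/top0.png')[:,:,::-1].copy();H=hsv(im);h,s,v=[H[:,:,i] for i in range(3)]
for nm,lo,hi,z in(('blue',105,125,.022),('yel',22,33,.016),('vio',135,160,.016),('grn',45,75,.016),('red',174,180,.016),('red0',0,4,.016)):
    for c,st,m in comps((h>=lo)&(h<=hi)&(s>150)&(v>60),8): print(nm,c.round(1),st,ray(C,c,z)[0].round(4))
# black rack wells
m=(v>120)&(s<60)
for c,st,_ in comps(m[180:225,125:230],30):
    p=c+[125,180]; print('well',p.round(1),st,ray(C,p,.004)[0].round(4))
E
```

```text
[0.30084727 0.01176819 1.16163402]
blue [260.2 133.1] [257 127   8  14  88] [0.6452 0.0028 0.022 ]
blue [294.8 165.7] [289 156  13  20 158] [ 0.5587 -0.0809  0.022 ]
blue [133.5 194. ] [128 185  12  19 154] [0.4984 0.3193 0.022 ]
blue [329.1 239.4] [322 230  15  20 169] [ 0.3738 -0.1564  0.022 ]
yel [306.  147.4] [300 143  13   9  76] [ 0.6066 -0.1113  0.016 ]
yel [312.7 156.5] [308 151  11  12  99] [ 0.5825 -0.1272  0.016 ]
vio [324.9 141.8] [320 138  11   8  64] [ 0.6197 -0.1597  0.016 ]
vio [332.5 150.1] [328 146  10   9  65] [ 0.5978 -0.1776  0.016 ]
grn [343.5 136. ] [339 132  10   8  54] [ 0.6337 -0.2074  0.016 ]
grn [352.4 143.4] [348 140   9   8  34] [ 0.6137 -0.2286  0.016 ]
grn [347.5 247.7] [331 234  42  29 181] [ 0.353  -0.2009  0.016 ]
grn [373.  260.7] [357 251  33  21 111] [ 0.3202 -0.2607  0.016 ]
grn [392.7 269.6] [378 259  31  22 105] [ 0.2978 -0.3066  0.016 ]
grn [410.8 278.7] [400 268  17  20  83] [ 0.2751 -0.3484  0.016 ]
red0 [362.2 130.2] [356 126  13   9  77] [ 0.6476 -0.2555  0.016 ]
red0 [371.3 138.6] [365 133  13  12  88] [ 0.6249 -0.2771  0.016 ]
well [150.1 197.9] [20 12 11 12 95] [0.4905 0.2824 0.004 ]
well [169.9 201.9] [40 16 11 12 83] [0.479  0.2328 0.004 ]
```

move_arm(
  increments=[0,0,0,0,0.12,-0.13,0.087,0,0,0,0,0.244,-0.266,0.087,0,0,0,0,0.244,-0.266,0.087,0,0,0,0,0.244,-0.266,0.087,0,0,0,0,0.244,-0.266,0.087,0,0,0,0,0.244,-0.266,0.087,0,0,0,0,0.244,-0.266,0.087,0,0,0,0,0.244,-0.266,0.087,0,0,0,0,0.244,-0.266,0.087,0,0,0,0,0.244,-0.266,0.087,0,0,0,0,0.244,-0.266,0.087,0,0,0,0,0.244,-0.266,0.087],
)

```text
time_s: 1.15
tcp_pos: [0.397, 0.2416, 0.2305]
ee_rot: [[0.0, -0.403, -0.915], [0.0, -0.915, 0.403], [-1.0, -0.0, 0.0]]
wrist_force: [-0.5, 0.4, -0.0]
gripper_width: 0.999
```

```bash
python3 - <<'E'
from h import *
s=r.sense();im=r.capture('wrist');cv2.imwrite('pics/w1.png',im[:,:,::-1])
import pickle;pickle.dump(s,open('w1.pkl','wb'))
print(s['time_s'],s['tcp_pos'],s['joints'].round(1))
E
```

```text
1.15 [0.39700311 0.2415722  0.23051928] [ 51.4   6.2 -21.   -0.  -62.7  14.8]
```

View pics/w1.png

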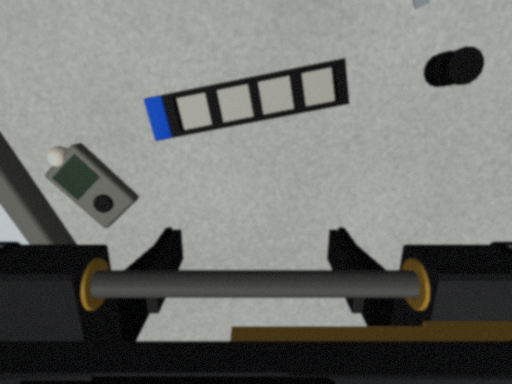

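The wrist view shows the black rack tilted, with its blue end at (160,118). The well floors are at (194,111), (236,103), (276,95) and (319,87).

```bash
python3 - <<'E'
from h import *
import pickle
def fit(L,W,):
    L=np.array(L);W=np.array(W);lc=L.mean(0);wc=W.mean(0)
    U,S,V=np.linalg.svd((L-lc).T@(W-wc));Rm=V.T@U.T
    if np.linalg.det(Rm)<0: V[1]*=-1;Rm=V.T@U.T
    o=wc-Rm@lc;return o,np.degrees(np.arctan2(Rm[1,0],Rm[0,0])),(L@Rm.T+o-W)*1000
ys=[.075,.025,-.025,-.075]
def black(im,C,box,vt):
    H=hsv(im);h,s,v=[H[:,:,i] for i in range(3)];x0,y0,x1,y1=box
    M=(v>vt)&(s<60);sub=M[y0:y1,x0:x1]
    # wells: small bright comps
    cs=[c+[x0,y0] for c,st,_ in comps(sub,40) if st[4]<2200 and st[0]>0 and st[1]>0 and st[0]+st[2]<x1-x0 and st[1]+st[3]<y1-y0]
    cs=sorted(cs,key=lambda c:c[0]);print(np.round(cs,1).tolist())
    W=np.array([ray(C,c,.004)[0] for c in cs]);o=C[2]
    W=W[:,:2]-0.5*.018*(W[:,:2]-o[:2])/(o[2]-.022)
    if len(W)==4: 
        print('wells only',fit([[0,y] for y in ys],W))
    b=[ray(C,c,.022)[0][:2] for c,st,_ in comps((h>=105)&(h<=125)&(s>150)&(v>60)&(np.indices(h.shape)[1]<x1)&(np.indices(h.shape)[1]>x0)&(np.indices(h.shape)[0]<y1)&(np.indices(h.shape)[0]>y0),60)]
    print('blue',b)
im=cv2.imread('pics/w1.png')[:,:,::-1].copy()
C=cam('wrist',pickle.load(open('w1.pkl','rb')));print(C[2])
black(im,C,(140,50,360,150),110)
im=cv2.imread('pics/top0.png')[:,:,::-1].copy();black(im,cam('top'),(120,178,232,228),100)
# rolls: flange at z .067
C=cam('top');H=hsv(im);h,s,v=[H[:,:,i] for i in range(3)]
T=[];
for lo,hi in((22,33),(135,160),(45,75),(0,4)):
    a=[c for c,st,_ in comps((h>=lo)&(h<=hi)&(s>150)&(v>60),30) if 295<c[0]<385 and 120<c[1]<165]
    a=sorted(a,key=lambda c:c[1]);T.append(ray(C,a[0],.016)[0][:2]);print('roll',a[1],ray(C,a[1],.067)[0][:2])
o,yaw,e=fit([[.037,y] for y in ys],T);print('wood',o,yaw,e)
c_,s_=np.cos(np.radians(yaw)),np.sin(np.radians(yaw))
for y in ys: print(o+y*np.array([-s_,c_]))
E
```

```text
[0.47142029 0.20872666 0.3845265 ]
[[193.9, 110.9], [234.9, 102.8], [275.7, 94.7], [317.9, 86.4]]
wells only (array([0.47366686, 0.20744504]), np.float64(-13.16890573358336), array([[ 0.1288508 ,  0.54329298],
       [ 0.12068943,  0.44690046],
       [-0.1423982 , -0.4485341 ],
       [-0.10714203, -0.54165934]]))
blue [array([0.50033097, 0.31988059])]
[[150.4, 197.5], [170.0, 201.7], [189.6, 205.8], [209.4, 209.9]]
wells only (array([0.47242013, 0.20654857]), np.float64(-13.417541851989283), array([[-0.02423066, -0.00879445],
       [ 0.04868269,  0.07185603],
       [-0.00444037, -0.03251447],
       [-0.02001166, -0.03054711]]))
blue [array([0.49835315, 0.31927257])]
roll [312.71717172 156.52525253] [ 0.56996608 -0.12102067]
roll [332.47692308 150.07692308] [ 0.58457113 -0.16920833]
roll [352.35294118 143.41176471] [ 0.59977419 -0.21792959]
roll [371.28409091 138.625     ] [ 0.61042663 -0.26428661]
wood [ 0.59135024 -0.19364962] 15.921285455100758 [[-0.25948805 -0.07372741]
 [ 0.33832237  0.28424424]
 [ 0.04118366 -0.13474255]
 [-0.12001798 -0.07577428]]
[ 0.5707765  -0.12152666]
[ 0.58449232 -0.16960863]
[ 0.59820815 -0.2176906 ]
[ 0.61192397 -0.26577258]
```

```bash
cat > plan.py <<'E'
import sys;from h import *
P=dict(Y=(.570,-.1212,105.9),V=(.5845,-.1694,105.9),G=(.599,-.2178,105.9),R=(.6112,-.265,105.9),
 b75=(.4903,.2800,76.7),b25=(.4788,.2313,76.7),bm25=(.4673,.1827,76.7),bm75=(.4558,.1340,76.7))
s=r.sense();M=s['ee_rot'];p=s['tcp_pos']
# args: name z
x,y,a=P[sys.argv[1]];a=np.radians(a)
T=np.array([[0,-np.sin(a),np.cos(a)],[0,np.cos(a),np.sin(a)],[-1,0,0]])
d=M.T@(np.array([x,y,float(sys.argv[2])])-p)
print('t',s['time_s'],'p',p.round(4),'F',s['wrist_force'].round(1),'w',round(s['gripper_width']*.087,4))
print('turn',R.from_matrix(M.T@T).as_rotvec(degrees=True).round(2),'shift',d.round(4),'dist',np.linalg.norm(d).round(3))
E
python3 plan.py Y 0.13
```

```text
t 1.2 p [0.3968 0.2421 0.2305] F [-0.2 -0.3  0.7] w 0.0869
turn [5.037e+01 1.000e-02 0.000e+00] shift [ 0.1004  0.2629 -0.3047] dist 0.415
```

move_arm(
  increments=[50.3,0,0,0.1,0.263,-0.305,0.087,50.3,0,0,0.1,0.263,-0.305,0.087,50.3,0,0,0.1,0.263,-0.305,0.087,50.3,0,0,0.1,0.263,-0.305,0.087,50.3,0,0,0.1,0.263,-0.305,0.087,50.3,0,0,0.1,0.263,-0.305,0.087,50.3,0,0,0.1,0.263,-0.305,0.087,50.3,0,0,0.1,0.263,-0.305,0.087,50.3,0,0,0.1,0.263,-0.305,0.087,50.3,0,0,0.1,0.263,-0.305,0.087,50.3,0,0,0.1,0.263,-0.305,0.087,50.3,0,0,0.1,0.263,-0.305,0.087],
)

```text
time_s: 2.2
tcp_pos: [0.5705, -0.1228, 0.1287]
ee_rot: [[-0.003, -0.962, -0.273], [-0.0, -0.273, 0.962], [-1.0, 0.003, 0.001]]
wrist_force: [1.1, 0.8, -0.2]
gripper_width: 1.005
```

```bash
python3 plan.py Y 0.036; python3 -c "
from h import *
cv2.imwrite('pics/w2.png',r.capture('wrist')[:,:,::-1])"
```

```text
t 2.2 p [ 0.5705 -0.1228  0.1287] F [ 1.1  0.8 -0.2] w 0.0875
turn [-0.07  0.04 -0.16] shift [ 0.0927 -0.0003  0.0016] dist 0.093
```

View pics/w2.png

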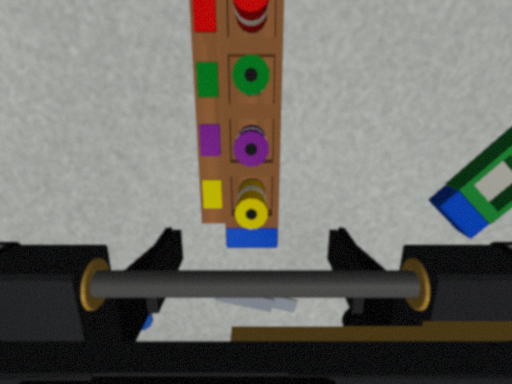

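The wrist view looks down the wooden rack: yellow flange at (251,213), violet (251,149), green (251,75). All sit midway between the fingers.

```bash
python3 - <<'E'
from h import *
s=r.sense();C=cam('wrist',s)
for p in((251,213),(251,149),(251,75)): print(ray(C,p,.067)[0].round(4))
E
```

```text
[ 0.5726 -0.1198  0.067 ]
[ 0.586  -0.1674  0.067 ]
[ 0.5995 -0.2154  0.067 ]
```

move_arm(
  increments=[0,0,0,0.035,-0.001,0.002,0.06,0,0,0,0.07,-0.001,0.002,0.06,0,0,0,0.085,-0.001,0.002,0.06,0,0,0,0.093,-0.001,0.002,0.06,0,0,0,0.093,-0.001,0.002,0.06,0,0,0,0.093,-0.001,0.002,0.03,0,0,0,0.093,-0.001,0.002,0.015,0,0,0,0.093,-0.001,0.002,0.015,0,0,0,0.093,-0.001,0.002,0.015,0,0,0,0.093,-0.001,0.002,0.015,0,0,0,0.093,-0.001,0.002,0.015,0,0,0,0.093,-0.001,0.002,0.015],
)

```text
time_s: 3.25
tcp_pos: [0.5708, -0.12, 0.038]
ee_rot: [[0.001, -0.962, -0.275], [-0.0, -0.275, 0.962], [-1.0, -0.001, -0.0]]
wrist_force: [-0.0, -0.7, 2.0]
gripper_width: 0.289
```

```bash
python3 plan.py bm75 0.15; python3 -c "
from h import *
cv2.imwrite('pics/s3.png',r.capture('scene')[:,:,::-1])"
```

```text
t 3.25 p [ 0.5708 -0.12    0.038 ] F [-0.  -0.7  2. ] w 0.0252
turn [ 2.923e+01 -1.000e-02  5.000e-02] shift [-0.1121  0.0408  0.2758] dist 0.3
```

View pics/s3.png

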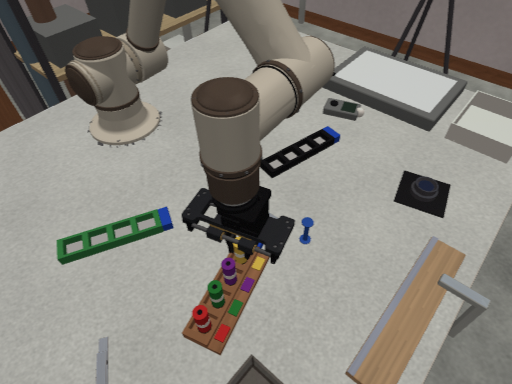

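Yellow is gripped at an opening of 25 mm. The scene view shows the gripper over the first well at (240,245), with the other rolls undisturbed.

move_arm(
  increments=[0,0,0,-0.02,0,0,0.015,0,0,0,-0.06,0,0,0.015,0,0,0,-0.1,0,0,0.015,5,0,0,-0.112,0.007,0.04,0.015,29.2,0,0,-0.112,0.041,0.276,0.015,29.2,0,0,-0.112,0.041,0.276,0.015,29.2,0,0,-0.112,0.041,0.276,0.015,29.2,0,0,-0.112,0.041,0.276,0.015,29.2,0,0,-0.112,0.041,0.276,0.015,29.2,0,0,-0.112,0.041,0.276,0.015,29.2,0,0,-0.112,0.041,0.276,0.015,29.2,0,0,-0.112,0.041,0.276,0.015],
)

```text
time_s: 4.3
tcp_pos: [0.4545, 0.1361, 0.1497]
ee_rot: [[0.0, -0.974, 0.225], [0.0, 0.225, 0.974], [-1.0, -0.0, 0.0]]
wrist_force: [-0.3, 0.1, 0.0]
gripper_width: 0.287
```

```bash
python3 plan.py bm75 0.039; python3 -c "
from h import *
cv2.imwrite('pics/s4.png',r.capture('scene')[:,:,::-1]);cv2.imwrite('pics/w4.png',r.capture('wrist')[:,:,::-1])
a=np.hstack([cv2.imread('pics/s4.png')[60:300,150:450],cv2.imread('pics/w4.png')[:240,100:420]]);cv2.imwrite('pics/c4.png',a)"
```

```text
t 4.3 p [0.4545 0.1361 0.1497] F [-0.3  0.1  0. ] w 0.025
turn [0.3  0.02 0.01] shift [ 0.1107 -0.0018 -0.0018] dist 0.111
```

View pics/c4.png

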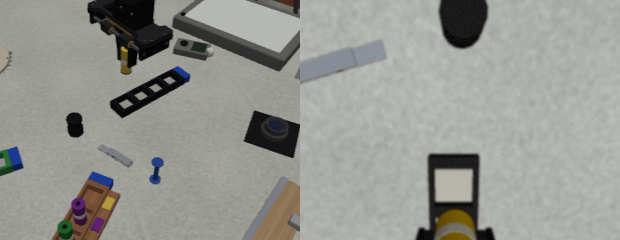

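```bash
python3 - <<'E'
from h import *
s=r.sense();C=cam('wrist',s)
im=r.capture('wrist');H=hsv(im)
print('well pred',proj(C,[.4558,.1340,.004]))
m=(H[:,:,2]>110)&(H[:,:,1]<60)
for c,st,_ in comps(m[150:215,180+0:300],60): print(c+[180,150],st)
print('well ray',ray(C,(255,186),.004))
y=(H[:,:,0]>15)&(H[:,:,0]<33)&(H[:,:,1]>150)
for c,st,_ in comps(y,60): print('yel',c,st)
p=s['tcp_pos'];
for dz in (.115,.175): print(dz,proj(C,np.array([p[0],p[1],dz])))
cv2.imwrite('pics/z5.png',cv2.resize(im[140:260,170:340,::-1],None,fx=4,fy=4))
E
```

```text
well pred [[254.17590792 183.51668527]]
[230.22396274 180.7895851 ] [   0    0  120   65 4724]
[253.90472175 185.46458685] [  55   20   38   32 1186]
well ray [[0.45558292 0.13679524 0.004     ]]
yel [254.76143141 218.22266402] [235 208  40  24 503]
yel [255.14037267 254.06956522] [ 228  233   55   39 1610]
yel [196.3        284.45405405] [191 257  15  55 370]
yel [313.56910569 284.44173442] [305 258  15  54 369]
yel [279.0597044 332.6042396] [ 109  320  322   23 5142]
0.115 [[254.5892424  226.22399721]]
0.175 [[254.48166771 275.07553892]]
```

View pics/z5.png

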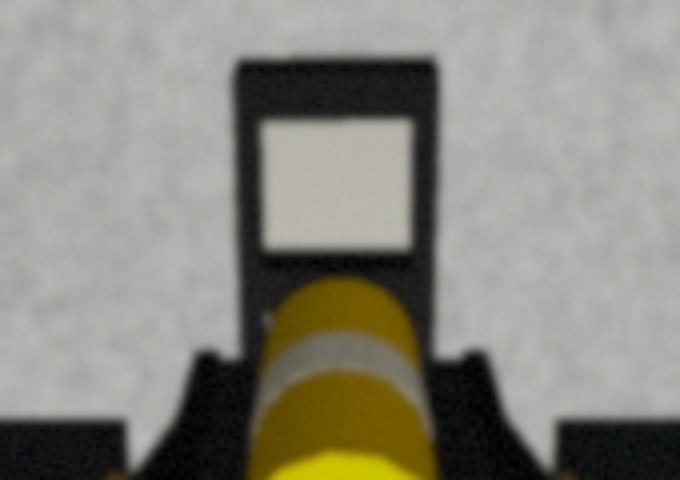

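```bash
python3 - <<'E'
from h import *
s=r.sense();C=cam('wrist',s);p=s['tcp_pos'];z=s['ee_rot'][:,2]
for o in(0,-.003,-.006,.003): print(o,proj(C,np.array([p[0],p[1],.1157])+z*(o-.013)))
E
```

```text
0 [[254.56668897 208.66630334]]
-0.003 [[254.56204728 204.41316308]]
-0.006 [[254.55736391 200.12183506]]
0.003 [[254.57128954 212.88176332]]
```

The wrist view shows yellow's base edge at row 208, as predicted for a centred grasp. The well agrees with the estimate to about 1 mm, so I'm lowering it.

move_arm(
  increments=[0,0,0,0.03,-0.002,-0.002,0.015,0,0,0,0.07,-0.002,-0.002,0.015,0,0,0,0.09,-0.002,-0.002,0.015,0,0,0,0.103,-0.002,-0.002,0.015,0,0,0,0.111,-0.002,-0.002,0.015,0,0,0,0.111,-0.002,-0.002,0.015,0,0,0,0.111,-0.002,-0.002,0.03,0,0,0,0.111,-0.002,-0.002,0.06,0,0,0,0.111,-0.002,-0.002,0.06,0,0,0,0.111,-0.002,-0.002,0.06,0,0,0,0.111,-0.002,-0.002,0.06,0,0,0,0.111,-0.002,-0.002,0.06],
)

```text
time_s: 5.45
tcp_pos: [0.457, 0.132, 0.0389]
ee_rot: [[0.001, -0.973, 0.229], [0.001, 0.229, 0.973], [-1.0, -0.001, 0.001]]
wrist_force: [0.5, -0.2, -0.3]
gripper_width: 0.628
```

```bash
python3 plan.py V 0.13
```

```text
t 5.45 p [0.457  0.132  0.0389] F [ 0.5 -0.2 -0.3] w 0.0546
turn [-29.16   0.03   0.04] shift [-0.0911 -0.1933 -0.264 ] dist 0.34
```

```bash
cat > mv.txt <<'E'
0 0 .244 -.266
50.3 .1 .263 -.305
0 .093 -.001 .002
29.2 -.112 .041 .276
0 .111 -.002 -.002
E
python3 - <<'E'
s=open('plan.py').read()
s=s.replace("x,y,a=P","""cp=np.array([.252,.572,.231]);ca=156.24
def TM(a):
    a=np.radians(a);return np.array([[0,-np.sin(a),np.cos(a)],[0,np.cos(a),np.sin(a)],[-1,0,0]])
for l in open('mv.txt'):
    t,*d=map(float,l.split());cp=cp+TM(ca)@d;ca-=t
print('cmd',cp.round(4),round(ca,2),'meas-cmd mm',((p-cp)*1000).round(1));p=cp;M=TM(ca)
x,y,a=P""",1)
s=s.replace("'p',p","'p',s['tcp_pos']")
open('plan.py','w').write(s)
E
python3 plan.py V 0.13
```

```text
cmd [0.457  0.1318 0.039 ] 76.74 meas-cmd mm [-0.1  0.1 -0.1]
t 5.45 p [0.457  0.132  0.0389] F [ 0.5 -0.2 -0.3] w 0.0546
turn [-29.16   0.     0.  ] shift [-0.091  -0.1932 -0.264 ] dist 0.34
```

move_arm(
  increments=[0,0,0,-0.04,0,0,0.06,0,0,0,-0.08,0,0,0.06,-29.2,0,0,-0.091,-0.193,-0.264,0.06,-29.2,0,0,-0.091,-0.193,-0.264,0.06,-29.2,0,0,-0.091,-0.193,-0.264,0.06,-29.2,0,0,-0.091,-0.193,-0.264,0.06,-29.2,0,0,-0.091,-0.193,-0.264,0.06,-29.2,0,0,-0.091,-0.193,-0.264,0.06,-29.2,0,0,-0.091,-0.193,-0.264,0.06,-29.2,0,0,-0.091,-0.193,-0.264,0.06,-29.2,0,0,-0.091,-0.193,-0.264,0.06,-29.2,0,0,-0.091,-0.193,-0.264,0.06],
)

```text
time_s: 6.45
tcp_pos: [0.5852, -0.1731, 0.1292]
ee_rot: [[0.001, -0.963, -0.27], [-0.001, -0.27, 0.963], [-1.0, -0.001, -0.001]]
wrist_force: [0.4, 0.4, -0.1]
gripper_width: 0.691
```

```bash
echo "-29.2 -.091 -.193 -.264">>mv.txt; python3 plan.py V 0.038; python3 -c "
from h import *
cv2.imwrite('pics/s6.png',r.capture('scene')[:,:,::-1]);cv2.imwrite('pics/w6.png',r.capture('wrist')[:,:,::-1])
a=np.hstack([cv2.imread('pics/s6.png')[60:360,150:450],cv2.imread('pics/w6.png')[:300,100:420]]);cv2.imwrite('pics/c6.png',a)"
```

```text
cmd [ 0.5843 -0.1694  0.13  ] 105.94 meas-cmd mm [ 0.9 -3.7 -0.8]
t 6.45 p [ 0.5852 -0.1731  0.1292] F [ 0.4  0.4 -0.1] w 0.0601
turn [0.04 0.   0.  ] shift [ 0.092  -0.0002 -0.0001] dist 0.092
```

View pics/c6.png

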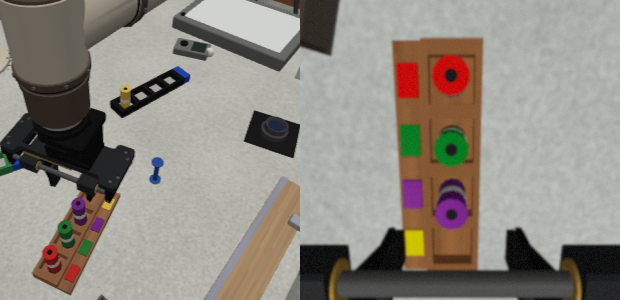

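Yellow stands upright in the black rack's end well (125,97 in the crop), and violet is centred between the fingers.

move_arm(
  increments=[0,0,0,0.03,0,0,0.06,0,0,0,0.07,0,0,0.06,0,0,0,0.085,0,0,0.06,0,0,0,0.092,0,0,0.06,0,0,0,0.092,0,0,0.06,0,0,0,0.092,0,0,0.03,0,0,0,0.092,0,0,0.015,0,0,0,0.092,0,0,0.015,0,0,0,0.092,0,0,0.015,0,0,0,0.092,0,0,0.015,0,0,0,0.092,0,0,0.015,0,0,0,0.092,0,0,0.015],
)

```text
time_s: 7.55
tcp_pos: [0.5844, -0.1695, 0.0381]
ee_rot: [[0.001, -0.962, -0.275], [-0.0, -0.275, 0.962], [-1.0, -0.001, -0.0]]
wrist_force: [-0.2, -0.1, 1.5]
gripper_width: 0.289
```

```bash
echo "0 .092 0 0">>mv.txt; python3 plan.py bm25 0.15
```

```text
cmd [ 0.5843 -0.1694  0.038 ] 105.94 meas-cmd mm [ 0.1 -0.1  0.1]
t 7.55 p [ 0.5844 -0.1695  0.0381] F [-0.2 -0.1  1.5] w 0.0251
turn [29.24  0.    0.  ] shift [-0.112   0.0158  0.3707] dist 0.388
```

move_arm(
  increments=[0,0,0,-0.03,0,0,0.015,0,0,0,-0.07,0,0,0.015,0,0,0,-0.105,0,0,0.015,29.2,0,0,-0.112,0.016,0.371,0.015,29.2,0,0,-0.112,0.016,0.371,0.015,29.2,0,0,-0.112,0.016,0.371,0.015,29.2,0,0,-0.112,0.016,0.371,0.015,29.2,0,0,-0.112,0.016,0.371,0.015,29.2,0,0,-0.112,0.016,0.371,0.015,29.2,0,0,-0.112,0.016,0.371,0.015,29.2,0,0,-0.112,0.016,0.371,0.015,29.2,0,0,-0.112,0.016,0.371,0.015],
)

```text
time_s: 8.55
tcp_pos: [0.4688, 0.1751, 0.1496]
ee_rot: [[0.0, -0.973, 0.23], [0.0, 0.23, 0.973], [-1.0, -0.0, 0.0]]
wrist_force: [1.2, 1.1, -1.9]
gripper_width: 0.291
```

move_arm(
  increments=[0,0,0,0,0,0,0.015,0,0,0,0,0,0,0.015,0,0,0,0,0,0,0.015,0,0,0,0,0,0,0.015],
)

```text
time_s: 8.88
tcp_pos: [0.47, 0.1725, 0.1492]
ee_rot: [[-0.001, -0.973, 0.231], [-0.0, 0.231, 0.973], [-1.0, 0.0, -0.001]]
wrist_force: [0.2, -0.6, -0.6]
gripper_width: 0.29
```

```bash
echo "29.2 -.112 .016 .371">>mv.txt; python3 plan.py bm25 0.039;  python3 -c "
from h import *
cv2.imwrite('pics/s7.png',r.capture('scene')[:,:,::-1]);cv2.imwrite('pics/w7.png',r.capture('wrist')[:,:,::-1])
a=np.hstack([cv2.imread('pics/s7.png')[60:360,150:450],cv2.imread('pics/w7.png')[:300,100:420]]);cv2.imwrite('pics/c7.png',a)"
```

```text
cmd [0.467  0.1829 0.15  ] 76.74 meas-cmd mm [  3.  -10.5  -0.8]
t 8.8833 p [0.47   0.1725 0.1492] F [ 0.2 -0.6 -0.6] w 0.0253
turn [0.04 0.   0.  ] shift [ 0.111  -0.0003 -0.0002] dist 0.111
```

View pics/c7.png

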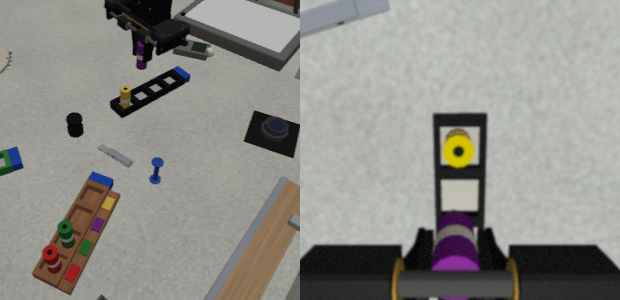

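The row cap cut the transfer 10 mm short, and the remainder was dropped when the call ended. I'll re-base on the settled measurement. The yellow roll sits well at (459,150) in the crop.

```bash
sed -i 's/cp=np.array(\[.252,.572,.231\]);ca=156.24/cp=np.array([.4697,.1726,.1495]);ca=76.74/' plan.py; : > mv.txt; python3 plan.py bm25 0.039
```

```text
cmd [0.4697 0.1726 0.1495] 76.74 meas-cmd mm [ 0.5 -0.4 -0.3]
t 8.9833 p [0.4702 0.1722 0.1492] F [ 0.2 -0.5 -0.5] w 0.0247
turn [0.04 0.   0.  ] shift [0.1105 0.0047 0.0093] dist 0.111
```

move_arm(
  increments=[0,0,0,0,0.005,0.01,0.015,0,0,0,0,0.005,0.01,0.015,0,0,0,0.03,0.005,0.01,0.015,0,0,0,0.07,0.005,0.01,0.015,0,0,0,0.09,0.005,0.01,0.015,0,0,0,0.102,0.005,0.01,0.015,0,0,0,0.11,0.005,0.01,0.015,0,0,0,0.11,0.005,0.01,0.015,0,0,0,0.11,0.005,0.01,0.015],
)

```text
time_s: 9.73
tcp_pos: [0.4679, 0.1845, 0.0395]
ee_rot: [[0.001, -0.973, 0.23], [0.0, 0.23, 0.973], [-1.0, -0.0, 0.0]]
wrist_force: [0.2, 0.9, 0.1]
gripper_width: 0.289
```

```bash
echo "0 .11 .005 .01">>mv.txt; python3 plan.py bm25 0.039
```

```text
cmd [0.4671 0.1835 0.0395] 76.74 meas-cmd mm [ 0.8  1.  -0. ]
t 9.7333 p [0.4679 0.1845 0.0395] F [0.2 0.9 0.1] w 0.0251
turn [0.04 0.   0.  ] shift [ 0.0005 -0.0003 -0.0007] dist 0.001
```

move_arm(
  increments=[0,0,0,0,0,-0.001,0.015,0,0,0,0,0,-0.001,0.03,0,0,0,0,0,-0.001,0.06,0,0,0,0,0,-0.001,0.06,0,0,0,0,0,-0.001,0.06,0,0,0,0,0,-0.001,0.06,0,0,0,0,0,-0.001,0.06,0,0,0,-0.03,0,-0.001,0.06,0,0,0,-0.07,0,-0.001,0.06,0,0,0,-0.09,0,-0.001,0.06],
)

```text
time_s: 10.57
tcp_pos: [0.4686, 0.1842, 0.1329]
ee_rot: [[0.004, -0.974, 0.228], [0.002, 0.228, 0.974], [-1.0, -0.004, 0.003]]
wrist_force: [1.2, 0.6, 0.5]
gripper_width: 0.686
```

```bash
echo "0 -.09 0 -.001">>mv.txt; python3 plan.py G 0.13
```

```text
cmd [0.4669 0.1825 0.1295] 76.74 meas-cmd mm [1.8 1.7 3.4]
t 10.5667 p [0.4686 0.1842 0.1329] F [1.2 0.6 0.5] w 0.0597
turn [-29.16   0.     0.  ] shift [-0.0005 -0.2204 -0.3593] dist 0.422
```

move_arm(
  increments=[-29.2,0,0,0,-0.221,-0.36,0.06,-29.2,0,0,0,-0.221,-0.36,0.06,-29.2,0,0,0,-0.221,-0.36,0.06,-29.2,0,0,0,-0.221,-0.36,0.06,-29.2,0,0,0,-0.221,-0.36,0.06,-29.2,0,0,0,-0.221,-0.36,0.06,-29.2,0,0,0,-0.221,-0.36,0.06,-29.2,0,0,0,-0.221,-0.36,0.06,-29.2,0,0,0,-0.221,-0.36,0.06,-29.2,0,0,0,-0.221,-0.36,0.06,-29.2,0,0,0,-0.221,-0.36,0.06,-29.2,0,0,0,-0.221,-0.36,0.06],
)

```text
time_s: 11.57
tcp_pos: [0.6005, -0.2225, 0.1285]
ee_rot: [[0.0, -0.963, -0.269], [-0.001, -0.269, 0.963], [-1.0, -0.0, -0.001]]
wrist_force: [0.4, 0.8, -1.0]
gripper_width: 0.689
```

move_arm(
  increments=[0,0,0,0,0,0,0.06,0,0,0,0,0,0,0.06,0,0,0,0,0,0,0.06],
)

```text
time_s: 11.82
tcp_pos: [0.5993, -0.2166, 0.1293]
ee_rot: [[-0.001, -0.961, -0.276], [0.0, -0.276, 0.961], [-1.0, 0.0, 0.0]]
wrist_force: [-0.4, -0.1, 0.1]
gripper_width: 0.69
```

```bash
echo "-29.2 0 -.221 -.36">>mv.txt; python3 plan.py G 0.038;  python3 -c "
from h import *
cv2.imwrite('pics/s8.png',r.capture('scene')[:,:,::-1]);cv2.imwrite('pics/w8.png',r.capture('wrist')[:,:,::-1])
a=np.hstack([cv2.imread('pics/s8.png')[60:360,150:450],cv2.imread('pics/w8.png')[:300,100:420]]);cv2.imwrite('pics/c8.png',a)"
```

```text
cmd [ 0.5994 -0.2186  0.1295] 105.94 meas-cmd mm [-0.1  2.  -0.2]
t 11.8167 p [ 0.5993 -0.2166  0.1293] F [-0.4 -0.1  0.1] w 0.0601
turn [0.04 0.   0.  ] shift [0.0915 0.0002 0.0009] dist 0.092
```

View pics/c8.png

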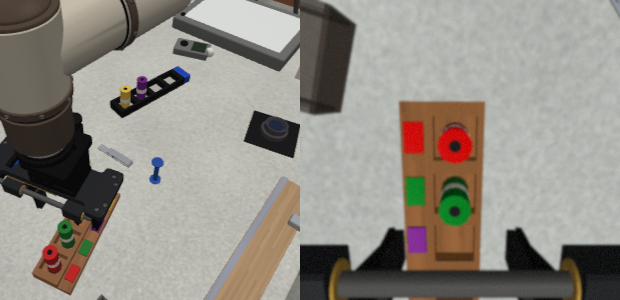

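Violet stands upright beside yellow at (142,88) in the crop. Green at (455,211) is centred between the fingers.

move_arm(
  increments=[0,0,0,0.03,0,0,0.06,0,0,0,0.07,0,0,0.06,0,0,0,0.085,0,0,0.06,0,0,0,0.091,0,0,0.06,0,0,0,0.091,0,0,0.06,0,0,0,0.091,0,0,0.03,0,0,0,0.091,0,0,0.015,0,0,0,0.091,0,0,0.015,0,0,0,0.091,0,0,0.015,0,0,0,0.091,0,0,0.015,0,0,0,0.091,0,0,0.015,0,0,0,0.091,0,0,0.015],
)

```text
time_s: 12.92
tcp_pos: [0.5999, -0.2178, 0.0389]
ee_rot: [[0.001, -0.962, -0.275], [-0.0, -0.275, 0.962], [-1.0, -0.001, -0.0]]
wrist_force: [-0.1, -0.4, 2.8]
gripper_width: 0.287
```

move_arm(
  increments=[0,0,0,-0.03,0,0,0.015,0,0,0,-0.07,0,0,0.015,0,0,0,-0.105,0,0,0.015,0,0,0,-0.112,0,0,0.015,0,0,0,-0.112,0,0,0.015,0,0,0,-0.112,0,0,0.015],
)

```text
time_s: 13.42
tcp_pos: [0.5992, -0.2174, 0.1501]
ee_rot: [[-0.0, -0.962, -0.274], [0.001, -0.274, 0.962], [-1.0, -0.0, 0.001]]
wrist_force: [0.1, 1.0, -1.8]
gripper_width: 0.293
```

```bash
echo "0 .091 0 0">>mv.txt;  echo "0 -.112 0 0">>mv.txt; python3 plan.py b25 0.15
```

```text
cmd [ 0.5994 -0.2186  0.1505] 105.94 meas-cmd mm [-0.2  1.2 -0.4]
t 13.4167 p [ 0.5992 -0.2174  0.1501] F [ 0.1  1.  -1.8] w 0.0254
turn [29.24  0.    0.  ] shift [ 0.0005 -0.0076  0.4657] dist 0.466
```

move_arm(
  increments=[15,0,0,0,-0.004,0.24,0.015,15,0,0,0,-0.004,0.24,0.015,15,0,0,0,-0.004,0.24,0.015,15,0,0,0,-0.004,0.24,0.015,15,0,0,0,-0.004,0.24,0.015,29.2,0,0,0,-0.008,0.465,0.015,29.2,0,0,0,-0.008,0.465,0.015,29.2,0,0,0,-0.008,0.465,0.015,29.2,0,0,0,-0.008,0.465,0.015,29.2,0,0,0,-0.008,0.465,0.015,29.2,0,0,0,-0.008,0.465,0.015,29.2,0,0,0,-0.008,0.465,0.015],
)

```text
time_s: 14.42
tcp_pos: [0.4776, 0.2346, 0.1482]
ee_rot: [[-0.003, -0.974, 0.226], [-0.002, 0.226, 0.974], [-1.0, 0.002, -0.003]]
wrist_force: [0.5, -0.5, -1.1]
gripper_width: 0.287
```

move_arm(
  increments=[0,0,0,0,0,0,0.015,0,0,0,0,0,0,0.015,0,0,0,0,0,0,0.015,0,0,0,0,0,0,0.015],
)

```text
time_s: 14.75
tcp_pos: [0.4794, 0.2302, 0.1493]
ee_rot: [[-0.002, -0.973, 0.231], [-0.002, 0.231, 0.973], [-1.0, 0.002, -0.002]]
wrist_force: [1.0, 0.8, -0.5]
gripper_width: 0.29
```

```bash
echo "29.2 0 -.008 .465">>mv.txt; python3 plan.py b25 0.039;  python3 -c "
from h import *
cv2.imwrite('pics/w9.png',r.capture('wrist')[:,:,::-1])"
```

```text
cmd [0.4794 0.2307 0.1505] 76.74 meas-cmd mm [-0.  -0.5 -1.2]
t 14.75 p [0.4794 0.2302 0.1493] F [ 1.   0.8 -0.5] w 0.0252
turn [0.04 0.   0.  ] shift [0.1115 0.0007 0.0004] dist 0.112
```

View pics/w9.png

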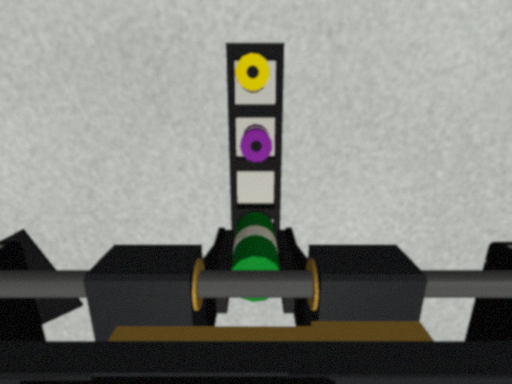

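Yellow (252,72) and violet (256,145) stand in their wells. The target well at (255,188) is in line with green.

move_arm(
  increments=[0,0,0,0.03,0,0,0.015,0,0,0,0.07,0,0,0.015,0,0,0,0.09,0,0,0.015,0,0,0,0.102,0,0,0.015,0,0,0,0.111,0,0,0.015,0,0,0,0.111,0,0,0.015,0,0,0,0.111,0,0,0.015,0,0,0,0.111,0,0,0.015],
)

```text
time_s: 15.47
tcp_pos: [0.4802, 0.2314, 0.0397]
ee_rot: [[0.001, -0.973, 0.23], [0.001, 0.23, 0.973], [-1.0, -0.001, 0.001]]
wrist_force: [-0.2, 0.3, 0.2]
gripper_width: 0.291
```

```bash
echo "0 .111 0 0">>mv.txt; python3 plan.py b25 0.039
```

```text
cmd [0.4794 0.2307 0.0395] 76.74 meas-cmd mm [0.8 0.7 0.2]
t 15.4667 p [0.4802 0.2314 0.0397] F [-0.2  0.3  0.2] w 0.0253
turn [0.04 0.   0.  ] shift [0.0005 0.0007 0.0004] dist 0.001
```

move_arm(
  increments=[0,0,0,0,0.001,0,0.015,0,0,0,0,0.001,0,0.03,0,0,0,0,0.001,0,0.06,0,0,0,0,0.001,0,0.06,0,0,0,0,0.001,0,0.06,0,0,0,0,0.001,0,0.06,0,0,0,0,0.001,0,0.06,0,0,0,-0.03,0.001,0,0.06,0,0,0,-0.07,0.001,0,0.06,0,0,0,-0.09,0.001,0,0.06,0,0,0,-0.09,0.001,0,0.06],
)

```text
time_s: 16.38
tcp_pos: [0.4815, 0.234, 0.1347]
ee_rot: [[0.009, -0.974, 0.228], [0.006, 0.228, 0.974], [-1.0, -0.007, 0.008]]
wrist_force: [0.4, 0.4, -0.7]
gripper_width: 0.69
```

```bash
echo "0 -.09 .001 0">>mv.txt; python3 plan.py R 0.13
```

```text
cmd [0.4784 0.231  0.1295] 76.74 meas-cmd mm [3.1 3.  5.2]
t 16.3833 p [0.4815 0.234  0.1347] F [ 0.4  0.4 -0.7] w 0.06
turn [-29.16   0.     0.  ] shift [-0.0005 -0.243  -0.4523] dist 0.513
```

move_arm(
  increments=[-23,0,0,0,-0.19,-0.355,0.06,-23,0,0,0,-0.19,-0.355,0.06,-23,0,0,0,-0.19,-0.355,0.06,-23,0,0,0,-0.19,-0.355,0.06,-23,0,0,0,-0.19,-0.355,0.06,-23,0,0,0,-0.19,-0.355,0.06,-23,0,0,0,-0.19,-0.355,0.06,-23,0,0,0,-0.19,-0.355,0.06,-23,0,0,0,-0.19,-0.355,0.06,-23,0,0,0,-0.19,-0.355,0.06,-23,0,0,0,-0.19,-0.355,0.06,-23,0,0,0,-0.19,-0.355,0.06],
)

```text
time_s: 17.38
tcp_pos: [0.5817, -0.1593, 0.128]
ee_rot: [[-0.002, -0.986, -0.165], [0.0, -0.165, 0.986], [-1.0, 0.002, 0.001]]
wrist_force: [-0.0, 0.7, -0.4]
gripper_width: 0.691
```

```bash
echo "-23 0 -.19 -.355">>mv.txt; python3 plan.py R 0.13
```

```text
cmd [ 0.582  -0.1582  0.1295] 99.74 meas-cmd mm [-0.3 -1.2 -1.5]
t 17.3833 p [ 0.5817 -0.1593  0.128 ] F [-0.   0.7 -0.4] w 0.0601
turn [-6.16  0.    0.  ] shift [-0.0005 -0.0107 -0.1103] dist 0.111
```

move_arm(
  increments=[-6.2,0,0,0,-0.011,-0.11,0.06,-6.2,0,0,0,-0.011,-0.11,0.06,-6.2,0,0,0,-0.011,-0.11,0.06,-6.2,0,0,0,-0.011,-0.11,0.06,-6.2,0,0,0,-0.011,-0.11,0.06,-6.2,0,0,0,-0.011,-0.11,0.06,-6.2,0,0,0,-0.011,-0.11,0.06],
)

```text
time_s: 17.97
tcp_pos: [0.6114, -0.2619, 0.1293]
ee_rot: [[-0.001, -0.961, -0.277], [0.0, -0.277, 0.961], [-1.0, 0.001, 0.001]]
wrist_force: [0.2, -0.2, -0.3]
gripper_width: 0.69
```

```bash
echo "-6.2 0 -.011 -.11">>mv.txt; python3 plan.py R 0.038;  python3 -c "
from h import *
cv2.imwrite('pics/s10.png',r.capture('scene')[:,:,::-1]);cv2.imwrite('pics/w10.png',r.capture('wrist')[:,:,::-1])
a=np.hstack([cv2.imread('pics/s10.png')[60:360,150:450],cv2.imread('pics/w10.png')[:300,100:420]]);cv2.imwrite('pics/c10.png',a)"
```

```text
cmd [ 0.6114 -0.2647  0.1295] 105.94 meas-cmd mm [-0.   2.8 -0.2]
t 17.9667 p [ 0.6114 -0.2619  0.1293] F [ 0.2 -0.2 -0.3] w 0.06
turn [0.04 0.   0.  ] shift [ 0.0915  0.0003 -0.0002] dist 0.092
```

View pics/c10.png

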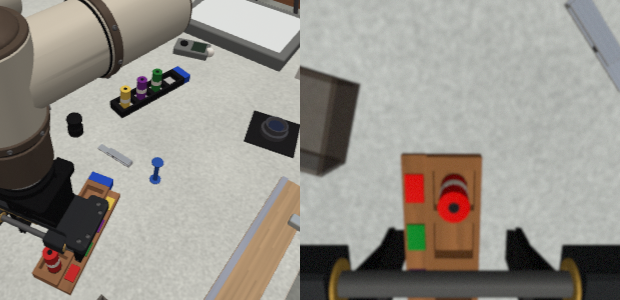

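Green stands upright next to violet. Red at (453,208) is centred between the fingers.

move_arm(
  increments=[0,0,0,0.03,0,0,0.06,0,0,0,0.07,0,0,0.06,0,0,0,0.085,0,0,0.06,0,0,0,0.091,0,0,0.06,0,0,0,0.091,0,0,0.06,0,0,0,0.091,0,0,0.03,0,0,0,0.091,0,0,0.015,0,0,0,0.091,0,0,0.015,0,0,0,0.091,0,0,0.015,0,0,0,0.091,0,0,0.015,0,0,0,0.091,0,0,0.015,0,0,0,0.091,0,0,0.015],
)

```text
time_s: 19.07
tcp_pos: [0.6119, -0.2639, 0.0389]
ee_rot: [[0.001, -0.962, -0.275], [-0.0, -0.275, 0.962], [-1.0, -0.001, -0.001]]
wrist_force: [-0.1, 0.9, 1.5]
gripper_width: 0.291
```

move_arm(
  increments=[0,0,0,-0.03,0,0,0.015,0,0,0,-0.07,0,0,0.015,0,0,0,-0.105,0,0,0.015,0,0,0,-0.112,0,0,0.015,0,0,0,-0.112,0,0,0.015,0,0,0,-0.112,0,0,0.015],
)

```text
time_s: 19.57
tcp_pos: [0.6112, -0.2635, 0.1501]
ee_rot: [[-0.0, -0.962, -0.274], [0.001, -0.274, 0.962], [-1.0, -0.0, 0.001]]
wrist_force: [0.1, -0.1, -1.3]
gripper_width: 0.292
```

```bash
echo "0 .091 0 0">>mv.txt;  echo "0 -.112 0 0">>mv.txt; python3 plan.py b75 0.15
```

```text
cmd [ 0.6114 -0.2647  0.1505] 105.94 meas-cmd mm [-0.2  1.2 -0.4]
t 19.5667 p [ 0.6112 -0.2635  0.1501] F [ 0.1 -0.1 -1.3] w 0.0254
turn [29.24  0.    0.  ] shift [ 5.00e-04 -3.31e-02  5.57e-01] dist 0.558
```

move_arm(
  increments=[22,0,0,0,-0.024,0.4,0.015,22,0,0,0,-0.024,0.4,0.015,22,0,0,0,-0.024,0.4,0.015,22,0,0,0,-0.024,0.4,0.015,22,0,0,0,-0.024,0.4,0.015,22,0,0,0,-0.024,0.4,0.015,22,0,0,0,-0.024,0.4,0.015,22,0,0,0,-0.024,0.4,0.015,22,0,0,0,-0.024,0.4,0.015,22,0,0,0,-0.024,0.4,0.015,22,0,0,0,-0.024,0.4,0.015,22,0,0,0,-0.024,0.4,0.015],
)

```text
time_s: 20.57
tcp_pos: [0.5233, 0.1285, 0.1482]
ee_rot: [[-0.004, -0.995, 0.103], [-0.002, 0.103, 0.995], [-1.0, 0.004, -0.002]]
wrist_force: [-0.2, -0.6, -0.7]
gripper_width: 0.289
```

```bash
echo "22 0 -.024 .4">>mv.txt; python3 plan.py b75 0.15
```

```text
cmd [0.5246 0.1265 0.1505] 83.94 meas-cmd mm [-1.3  2.  -2.3]
t 20.5667 p [0.5233 0.1285 0.1482] F [-0.2 -0.6 -0.7] w 0.0251
turn [7.24 0.   0.  ] shift [0.0005 0.0503 0.149 ] dist 0.157
```

move_arm(
  increments=[7.2,0,0,0,0.05,0.149,0.015,7.2,0,0,0,0.05,0.149,0.015,7.2,0,0,0,0.05,0.149,0.015,7.2,0,0,0,0.05,0.149,0.015,7.2,0,0,0,0.05,0.149,0.015,7.2,0,0,0,0.05,0.149,0.015,7.2,0,0,0,0.05,0.149,0.015,7.2,0,0,0,0.05,0.149,0.015,7.2,0,0,0,0.05,0.149,0.015],
)

```text
time_s: 21.32
tcp_pos: [0.4912, 0.2791, 0.15]
ee_rot: [[-0.001, -0.973, 0.232], [-0.001, 0.232, 0.973], [-1.0, 0.001, -0.001]]
wrist_force: [-0.0, 0.1, -0.2]
gripper_width: 0.285
```

```bash
echo "7.2 0 .05 .149">>mv.txt; python3 plan.py b75 0.039;  python3 -c "
from h import *
cv2.imwrite('pics/w11.png',r.capture('wrist')[:,:,::-1])"
```

```text
cmd [0.4906 0.2799 0.1505] 76.74 meas-cmd mm [ 0.6 -0.8 -0.5]
t 21.3167 p [0.4912 0.2791 0.15  ] F [-0.   0.1 -0.2] w 0.0248
turn [0.04 0.   0.  ] shift [ 0.1115  0.0003 -0.    ] dist 0.112
```

View pics/w11.png

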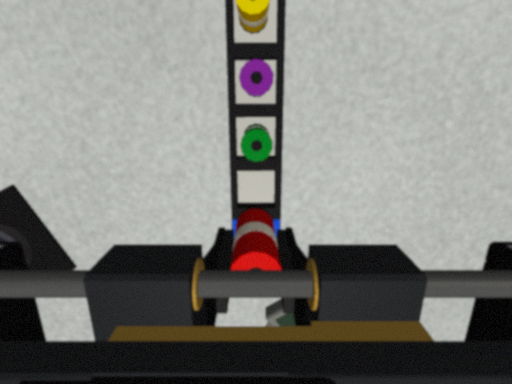

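The last free well, next to the blue block, is at (256,187) and in line with red. Lowering.

move_arm(
  increments=[0,0,0,0.03,0,0,0.015,0,0,0,0.07,0,0,0.015,0,0,0,0.09,0,0,0.015,0,0,0,0.102,0,0,0.015,0,0,0,0.111,0,0,0.015,0,0,0,0.111,0,0,0.015,0,0,0,0.111,0,0,0.015,0,0,0,0.111,0,0,0.015],
)

```text
time_s: 22.03
tcp_pos: [0.4915, 0.2808, 0.0399]
ee_rot: [[0.001, -0.973, 0.23], [0.001, 0.23, 0.973], [-1.0, -0.001, 0.001]]
wrist_force: [0.2, -1.0, -0.4]
gripper_width: 0.292
```

```bash
echo "0 .111 0 0">>mv.txt; python3 plan.py b75 0.039
```

```text
cmd [0.4906 0.2799 0.0395] 76.74 meas-cmd mm [0.8 0.9 0.4]
t 22.0333 p [0.4915 0.2808 0.0399] F [ 0.2 -1.  -0.4] w 0.0254
turn [0.04 0.   0.  ] shift [ 0.0005  0.0003 -0.    ] dist 0.001
```

move_arm(
  increments=[0,0,0,0,0,0,0.03,0,0,0,0,0,0,0.06,0,0,0,0,0,0,0.06,0,0,0,0,0,0,0.06,0,0,0,0,0,0,0.06,0,0,0,0,0,0,0.06,0,0,0,-0.03,0,0,0.06,0,0,0,-0.07,0,0,0.06,0,0,0,-0.1,0,0,0.06,0,0,0,-0.12,0,0.03,0.06,0,0,0,-0.14,0,0.07,0.06,0,0,0,-0.14,0,0.1,0.06],
)

```text
time_s: 23.03
tcp_pos: [0.516, 0.3808, 0.1851]
ee_rot: [[0.007, -0.973, 0.229], [0.006, 0.229, 0.973], [-1.0, -0.006, 0.008]]
wrist_force: [0.2, 0.5, 0.8]
gripper_width: 0.684
```

move_arm(
  increments=[0,0,0,-0.03,0,0.1,0.06,0,0,0,-0.03,0,0.1,0.06,0,0,0,-0.03,0,0.1,0.06,0,0,0,-0.03,0,0.1,0.06,0,0,0,-0.03,0,0.1,0.06,0,0,0,-0.03,0,0.1,0.06],
)

```text
time_s: 23.53
tcp_pos: [0.5363, 0.4747, 0.2085]
ee_rot: [[-0.002, -0.973, 0.23], [-0.002, 0.23, 0.973], [-1.0, 0.001, -0.002]]
wrist_force: [-0.3, 0.1, -0.8]
gripper_width: 0.69
```

```bash
python3 - <<'E'
from h import *
s=r.sense();print(s['time_s'],s['tcp_pos'])
w=r.capture('wrist');t=r.capture('top');sc=r.capture('scene')
a=np.hstack([cv2.resize(t[160:240,110:240],None,fx=3,fy=3)[:240],cv2.resize(sc[80:200,230:370],None,fx=2,fy=2)])[:,:,::-1]
cv2.imwrite('pics/e1.png',a);cv2.imwrite('pics/e2.png',w[:,:,::-1])
o=np.array([.4730,.2070]);c,s_=np.cos(np.radians(-13.3)),np.sin(np.radians(-13.3));A=np.array([[c,-s_],[s_,c]])
for nm,im,C in(('top',t,cam('top')),('wrist',w,cam('wrist',s))):
    H=hsv(im);h=H[:,:,0]
    for k,lo,hi in(('Y',22,33),('V',135,160),('G',45,75),('R',0,4)):
        for cc,st,_ in comps((h>=lo)&(h<=hi)&(H[:,:,1]>150)&(H[:,:,2]>60),25):
            p=ray(C,cc,.067)[0][:2];l=A.T@(p-o)
            if abs(l[0])<.03 and abs(l[1])<.11: print(nm,k,cc.round(1),st[2:],'local mm',(l*1000).round(1))
E
```

```text
23.5333 [0.53629859 0.47472175 0.20848105]
top Y [209.  206.5] [ 12  12 106] local mm [  1.4 -80.1]
top V [186.  202.7] [11 10 71] local mm [ -0.9 -25.1]
top G [165.4 198.5] [10 10 51] local mm [-1.  24.9]
top R [145.9 194. ] [ 12  11 103] local mm [-0.  72.8]
```

View pics/e1.png

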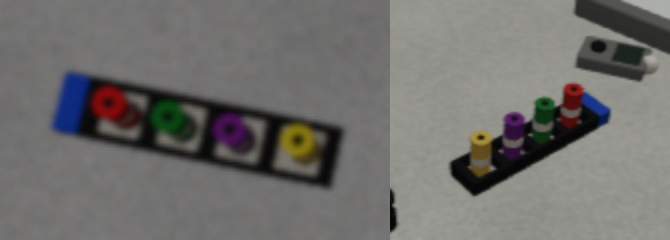

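View pics/e2.png

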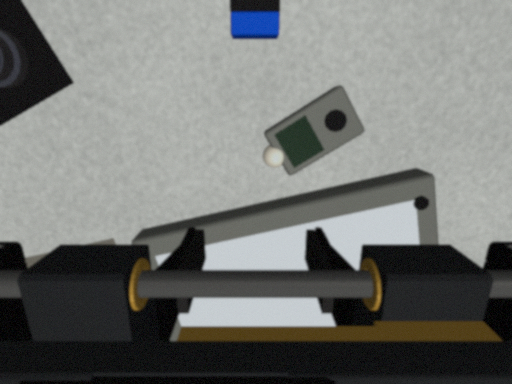

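The four rolls stand upright in the black rack. From the blue block they run red, green, violet, yellow, and the gripper is well clear.

```bash
python3 -c "
from station import r
print(r.finish_job())"
```

```text
the job is handed in; nothing more can be done
None
```

I moved all four rolls from the wooden rack to the black rack in reverse order and handed the job in after about 24 s of the 99 s. From the black rack's blue end they now stand red, green, violet, yellow. The hand-in gave no verdict.

**Last checks:** the top and scene pictures show all four rolls upright in their own wells, with the gripper open and well clear. Positions in the black rack's frame, measured from the top camera:

| Roll | x (mm) | y (mm) | Target y (mm) |
|---|---|---|---|
| Red | 0.0 | 72.8 | 75 |
| Green | -1.0 | 24.9 | 25 |
| Violet | -0.9 | -25.1 | -25 |
| Yellow | 1.4 | -80.1 | -75 |

**What disagreed or went wrong:**
- **Yellow and red readings:** both read off-centre towards -y. Part of that is probably the colour mask catching the roll's side, but yellow was also set down about 2 mm that way. Both are within the 10 mm limit.
- **Final wrist view:** it missed the rolls, so it confirmed nothing, and the positions rest on the top camera alone.
- **Violet transfer:** it stopped 10 mm short of the well because of the per-row speed limit. I noticed before lowering and corrected it.
- **Underside height:** I did not measure it directly. I released each roll at about the height at which it was gripped, roughly 1 mm above the well floor.

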